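Turn the chopper's dicing grid round for fine dicing

ROBOT

A 6-joint arm with a two-finger parallel gripper is mounted at the origin on a cart in front of the work surface, level with it; the furniture and walls round the work are solid. World frame = base frame: x ahead of the robot, y to its left, z up, the work surface at z = 0. Lengths are in m, angles in rad, forces in N, time in s.
With the tool pointing down it reaches from about 0.25 to 0.775 m from the base axis. Payload 4 kg.
Tool frame: the origin (TCP) lies between the finger pads; the fingertips stand 19 mm ahead of it and the grasp point (between the pads) is the TCP; z points along the fingers, y is the line along which they close (so a half turn about z gives the same grasp; the last joint's range is limited). The gripper opens to 94 mm and grips with 3 to 60 N. Pads are 16 mm wide; open, the fingers measure 119 mm over their backs; the gripper's body (75 mm by 177 mm) begins 78 mm behind the grasp point.
Start: joints at [1.201, 0.087, 1.371, -0, 1.684, -0.103], TCP at [0.145, 0.531, 0.225] pointing down, gripper open.
Joint ranges: [-3.1, 3.1], [-0.76, 2.03], [0.27, 2.55], [-1.08, 4.22], [0.17, 2.65], [-2.57, 2.57]. Speed limits (rad/s): [2.79, 2.79, 3.14, 3.14, 3.14, 3.14].

INTERFACE

Orientations are given as a 3x3 rotation matrix whose columns are the frame's x, y, z axes.
In Python, from bench import env gives the robot as it stands. The module is installed in compiled form; this text tells all that it offers.
- The arm moves only by the shell command python3 -m handwheel 'ROWS' [FORCE]. ROWS is JSON, a list of rows, each a list of 3 entries, a list of its own where there are three numbers: the finger opening in mm, from 0 to 94, then the shift along the tool's x, y, z in mm, then the turn, a rotation vector about the tool's x, y, z in degrees. A call has exactly 10 rows; each row is the pose to reach, as a shift and turn from the pose commanded when the call began, along the tool's axes at that moment; what a row does not reach only later rows make up. A row lasts 1/12 s, in which the tool goes at most 41.7 mm and 7.16 degrees, less where a joint would pass 70% of its speed; a pose out of reach is approached as far as the arm can. A call with a gripper value outside its range is refused whole. The fingers move at their own pace and stop on an object; FORCE is the grip in N (left out, the last holds). Time passes only in rows, so rows that repeat a pose let the fingers close, or fill a call up. It gives the time, the measured TCP pose, the force, the opening and the grip force at its end, in the units of the state.
- env.observe(): the state, without advancing time (a new reading comes with each control period).
- env.camera(name): name is "scene" or "top"; returns (picture, depth): 420x560x3 uint8, red, green, blue; 420x560 float32, m along the optical axis (not along the pixel's ray), 0 where there is no reading.
- env.camera_model(name): a dict with "fx", "fy", "cx", "cy" (pixels), "dist" ([k1, k2, p1, p2, k3] as OpenCV has them; the pictures are not rectified), "rvec" (rotation vector, rad) and "tvec" (3), from world to camera coordinates, as OpenCV has them. Camera axes: x right, y down, z forward; pixel columns grow to the right and rows downward; lengths in m; the calibration is good to about 2 mm. A picture is of the moment at which its call begins. camera_model takes no time and is no camera call.
- env.job_done(): hands the job in; it is judged then, once.
The state is a dict: "clock": time; "joints": joint angles; "joint_vel": joint speeds; "joint_torque": joint torques, N m; "eef_pos": TCP position; "orientation": TCP orientation; "force": force on the tool from outside, world axes, zero at the start; "ft_torque": the same for the moment, N m; "finger_gap": opening from 0.0 (shut) to 1.0 (fully open); "finger_force": force on a finger pad.
Only numpy, scipy, OpenCV 4.12 (cv2) and the standard library are available. Lean on these libraries where they do the work, as an engineer would, in place of code of your own. Each camera call takes 0.05 s, during which the arm holds its last target. There are 200 camera calls.

TASK

Set the vegetable chopper up for fine dicing: slide its red safety catch back, swing the lid up by its handle bar, lift the dicing grid right out by its orange grip, turn it half round so that the fine grid comes to the hinge end, under the lid's pusher, and seat it fully home again. Then close the lid right down, so that no blades lie open; the catch may stay off. Leave the jars and the bottle beside it standing where they are.

Things in the scene. Friction and masses are not known exactly. Their poses are not given: they have to be found in the camera images.
- chopper: vegetable chopper, fixed: clear collecting box under a dark green deck, 172 (x) x 112 (y) mm, deck top 66 mm up. Origin: centre of its underside, on the worktop. x points from the front (handle end) to the hinge end, y to its left, z up; it stands askew, the front to the robot's left. On its right side a rail for the catch reaches out to y = -89 mm.
- well (a point): centre of the ledge in the chopper's well, on which the grid insert rests: 52 mm above the chopper's origin, axes as the chopper's. The well is 124 (x) x 92 (y) mm; its walls stand upright to 8 mm above the ledge, then flare outward at 45 degrees to 14 mm.
- lid_hinge (a point): middle of the lid's hinge axis, which runs along the chopper's y: at x = +80, z = 68 mm of the chopper. The shut lid is white with a clear window and covers x = -81 to +77, y = -54 to +54, z = 68 to 109 mm; its pusher block hangs inside, over the hinge half of the well.
- lid (a joint): angle of the lid, rad: 0 shut, grows as its front swings up, stop at 1.75 (past upright). The hinge is stiff: the lid stays wherever it is left and must be pulled up and pressed down all the way, with 1 to 3 N at the handle. While the catch is on, the lid cannot be lifted.
- lid_handle (a point): middle of the lid's handle: a dark round bar, 12 mm thick, along the chopper's y, 72 mm clear between its two arms, 35 mm ahead of the lid's front wall (29 mm gap). On the shut lid it is at x = -116, y = 0, z = 88 mm of the chopper (196 mm before the hinge axis, 20 mm above it) and moves with the lid. Site axes as the chopper's when shut.
- catch (a joint): position of the red safety catch, m: 0 = on (its tongue lies over an ear of the lid), 0.030 = fully off, slid toward the hinge end (+x of the chopper). It frees the lid from about 0.018. Slides with about 2 N and stays where it is left.
- catch_tab (a point): centre of the catch's upright thumb piece: 12 (x) x 14 (y) mm, 22 mm tall, its top 99 mm above the worktop. With the catch on it is at x = -8, y = -76, z = 89.5 mm of the chopper, 15 mm clear of the lid's side wall. Nothing stands before or behind it above z = 78 mm. It slides with the catch.
- grid_insert: reversible dicing grid: white frame 120 (x) x 88 (y) x 14 mm with steel blades, about 0.16 kg, loose in the well with 2 mm to spare each side. Origin: centre of its underside, at point well when seated. At the start its axes lie along the chopper's; after the half turn x and y point the other way. Fine grid in its -x half, coarse grid in its +x half.
- grip_block (a point): a point in the orange grip block on the middle of the grid insert. The block is 22 (x) x 38 (y) mm and rises from 14 to 46 mm above the insert's underside; the point is on its axis, 34 mm above the underside, 12 mm below the block's top. It can be pinched along x or y.
- fine_grid (a point): middle of the fine grid (small squares), on the top face of the insert, at x = -32 mm of the insert; the coarse grid (large squares) is at x = +32 mm.
- honey_jar: bystander: glass honey jar with a dark lid, 65 mm across, 86 mm tall, loose, standing; origin at the centre of its underside
- red_cap_jar: bystander: slim spice jar with a red cap, 40 mm across, 106 mm tall, loose, standing; origin at the centre of its underside
- white_jar: bystander: white round jar with a white cap, 60 mm across, 90 mm tall, loose, standing; origin at the centre of its underside
- vinegar_bottle: bystander: dark green glass bottle with a brown stopper, 66 x 65 mm, 136 mm tall, loose, standing; origin at the centre of its underside

How it is judged:
By the outcome, as a careful person would: the job done as asked, in the order asked, and still so for the second after the job is handed in, with the robot touching nothing.
It also fails if it takes over 72 s, if anything falls off the work surface, if the arm or the gripper's body presses on something with over 40 N, if the wrist force passes 120 N, or if a joint passes its speed limit or range.

## Working session

There is one attempt and no reset: what is moved stays moved. The work goes in short steps, Python scripts to look and compute and a shell command to move; the robot and the scene stay as the last step left them, time stands still between calls to the robot, and variables do not carry over. Pictures are saved under pics/ and viewed, at most 10 in all, crops included, and the job is handed in when it is done.

```bash
mkdir -p pics
python3 - <<'E'
from bench import env
import cv2,numpy as np
for n in("scene","top"):
    p,d=env.camera(n); cv2.imwrite(f"pics/{n}0.png",p[:,:,::-1]); np.savez(f"{n}0.npz",p=p,d=d)
    m=env.camera_model(n); print(n,m); R=cv2.Rodrigues(np.array(m['rvec']))[0]; print(-R.T@np.array(m['tvec']).ravel())
s=env.observe(); print(s)
E
```

```text
scene {'fx': 410.08118592226066, 'fy': 410.08118592226066, 'cx': 277.42653877395236, 'cy': 209.32226738694, 'dist': array([-0.07647922,  0.        ,  0.        ,  0.        ,  0.        ]), 'rvec': array([ 1.97164535, -0.92730571,  0.50373531]), 'tvec': array([-0.37157922,  0.30777006,  0.61573383])}
[-0.0334211  -0.51512067  0.58775454]
top {'fx': 463.1759754160376, 'fy': 463.1759754160376, 'cx': 285.2882193508786, 'cy': 209.41956408739696, 'dist': array([0.03484155, 0.        , 0.        , 0.        , 0.        ]), 'rvec': array([ 2.15774258, -2.10227492,  0.20294171]), 'tvec': array([-0.03820115,  0.6131081 ,  0.87932439])}
[ 0.44498753 -0.01650067  0.97585147]
{'clock': 0.1, 'joints': array([ 1.20087585e+00,  8.78619091e-02,  1.37209404e+00,  1.92156871e-05,
        1.68359385e+00, -1.03090473e-01]), 'joint_vel': array([-0.00036883, -0.00292221, -0.00354742, -0.00096227,  0.00024615,
       -0.00144449]), 'joint_torque': array([ 2.29578603e-03, -3.41252875e+01, -3.03300691e+01,  7.20343553e-02,
        3.04109871e-02, -9.30685997e-05]), 'eef_pos': array([0.14484915, 0.53011184, 0.22343628]), 'orientation': array([[-9.64612075e-01,  2.63672180e-01, -7.25392955e-04],
       [ 2.63673086e-01,  9.64610387e-01, -1.81785867e-03],
       [ 2.20402820e-04, -1.94479502e-03, -9.99998085e-01]]), 'force': array([ 0.42933929,  0.77833603, -0.15653733]), 'ft_torque': array([-0.01069925, -0.00931271,  0.00691103]), 'finger_force': 0.0, 'finger_gap': 0.9983593035301636}
```

View pics/top0.png

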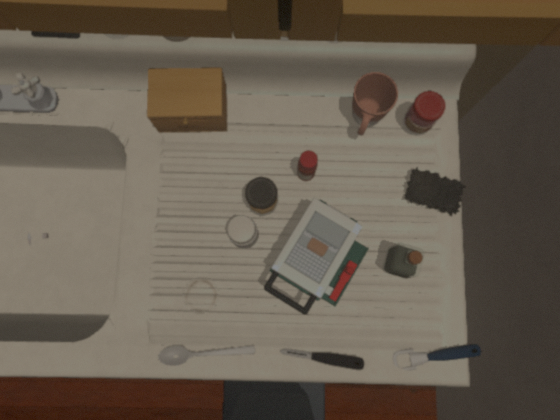

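View pics/scene0.png

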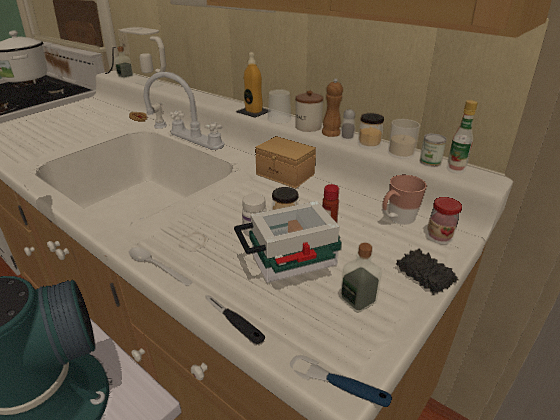

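The top view shows the chopper with its lid centre at about (317,248), handle bar at (290,296) and red catch at (344,280). The honey jar is at (262,194), white jar at (242,230), red cap at (308,163) and bottle at (402,260).

```bash
cat > h.py <<'E'
import cv2,numpy as np
from bench import env
def cam(n):
    m=env.camera_model(n);K=np.array([[m['fx'],0,m['cx']],[0,m['fy'],m['cy']],[0,0,1]])
    return K,np.array(m['dist']),cv2.Rodrigues(np.array(m['rvec']))[0],np.array(m['tvec']).ravel()
def cloud(n,d):
    K,D,R,t=cam(n);h,w=d.shape
    u,v=np.meshgrid(np.arange(w),np.arange(h))
    q=cv2.undistortPoints(np.stack([u,v],-1).reshape(-1,1,2).astype(float),K,D).reshape(h,w,2)
    c=np.dstack([q[...,0]*d,q[...,1]*d,d])
    return (c-t)@R
def onplane(n,uv,z):
    K,D,R,t=cam(n);q=cv2.undistortPoints(np.array(uv,float).reshape(-1,1,2),K,D).reshape(-1,2)
    r=np.c_[q,np.ones(len(q))]@R;o=-R.T@t
    return o+r*((z-o[2])/r[:,2])[:,None]
def proj(n,P):
    K,D,R,t=cam(n);return cv2.projectPoints(np.array(P,float),cv2.Rodrigues(R)[0],t,K,D)[0].reshape(-1,2)
E
cat > m.py <<'E'
from h import *
f=np.load("top0.npz");p,d=f['p'],f['d'];P=cloud("top",d)
v,u=np.mgrid[:420,:560]
roi=(u>255)&(u<375)&(v>190)&(v<320)
for lo,hi,nm in((.095,.125,'lid'),(.055,.075,'deck')):
    m=roi&(P[...,2]>lo)&(P[...,2]<hi)
    n,l,s,c=cv2.connectedComponentsWithStats(m.astype(np.uint8));k=1+s[1:,4].argmax();m=l==k
    z=np.median(P[m][:,2]);print(nm,m.sum(),'z',z)
    r=cv2.minAreaRect((P[m][:,:2]*1000).astype(np.float32));print(r)
    cn=max(cv2.findContours(m.astype(np.uint8),0,1)[0],key=len).reshape(-1,2)
    for zz in((.109,) if nm=='lid' else(.066,)):
        print('ray',cv2.minAreaRect((onplane("top",cn,zz)[:,:2]*1000).astype(np.float32)))
hsv=cv2.cvtColor(p,cv2.COLOR_RGB2HSV)
red=roi&((hsv[...,0]<6)|(hsv[...,0]>174))&(hsv[...,1]>170)&(hsv[...,2]>70)
print('red',red.sum(),np.c_[u[red],v[red]].mean(0),P[red].mean(0),np.percentile(P[red][:,2],[5,50,95]))
t=red&(P[...,2]>.09);print('tab',t.sum(),P[t].mean(0))
h=roi&(P[...,2]>.08)&(P[...,2]<.1)&(hsv[...,2]<70)&(v>265)&(u<320);print('handle',h.sum(),P[h].mean(0),cv2.minAreaRect((P[h][:,:2]*1000).astype(np.float32)))
for nm,(a,b) in dict(honey=(262,194),white=(242,230),redc=(308,163),bottle=(402,260)).items():
    mm=(abs(u-a)<9)&(abs(v-b)<9)&(P[...,2]>.06);print(nm,P[mm].mean(0),P[mm][:,2].max())
cv2.imwrite("pics/crop0.png",cv2.resize(p[180:325,225:425,::-1],None,fx=4,fy=4,interpolation=2))
E
python3 m.py
```

```text
lid 4804 z 0.10719303010757472
((534.7991333007812, -83.01708984375), (107.84737396240234, 159.95074462890625), 60.208984375)
ray ((534.224365234375, -82.57994079589844), (107.46280670166016, 159.46058654785156), 60.195003509521484)
deck 785 z 0.06396531937447146
((490.2972412109375, -141.56924438476562), (31.93297004699707, 131.27880859375), 59.78528594970703)
ray ((490.2451477050781, -141.51779174804688), (31.82196044921875, 131.5723419189453), 60.120304107666016)
red 39 [342.07692308 280.61538462] [ 0.47415548 -0.13444073  0.07783508] [0.07457914 0.07684083 0.0813083 ]
tab 2 [ 0.49255103 -0.14378787  0.09819662]
handle 440 [ 0.4435507  -0.03022377  0.09228269] ((449.215576171875, -33.70357894897461), (94.73432922363281, 38.77682876586914), 60.42919158935547)
honey [0.63771853 0.02438999 0.08699489] 0.9758514653640616
white [0.56483399 0.06013602 0.09185344] 0.9758514653640616
redc [ 0.69923095 -0.06395046  0.10072313] 0.9758514653640616
bottle [ 0.51497225 -0.24468786  0.09817475] 0.13668655510554178
```

View pics/crop0.png

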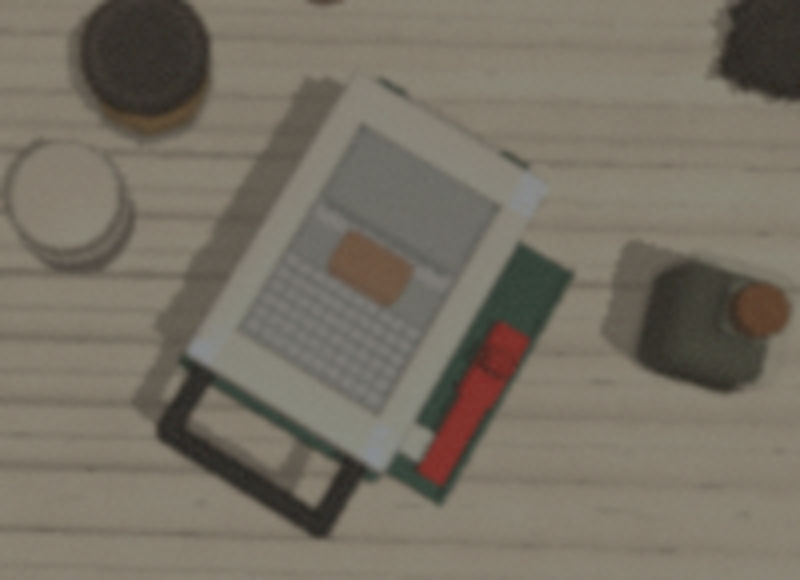

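Chopper pose: origin ≈ (536.2, -83.8) mm, yaw ≈ -29.9°. The coarse grid (large squares) is at the hinge end under the pusher and the fine-looking squares are in front. The tab is at crop (497,358) and the handle at crop (245,480).

```bash
cat > st.py <<'E'
# state in chopper frame; args: target cx cy cz [yaw of tool y in chopper deg] -> shift in tool axes
import sys; from h import *
O=np.array([536.2,-83.8,0]);a=np.radians(-29.9)
C=np.array([[np.cos(a),-np.sin(a),0],[np.sin(a),np.cos(a),0],[0,0,1]])
if __name__=="__main__":
    s=env.observe();p=C.T@(s['eef_pos']*1000-O);R=C.T@s['orientation']
    print('t %.2f'%s['clock'],'tcp',p.round(1),'yaw %.2f'%np.degrees(np.arctan2(R[1,1],R[0,1])),'z',R[:,2].round(3),'F',(C.T@s['force']).round(1),'gap %.1f ff %.1f'%(s['finger_gap']*94,s['finger_force']),'q',s['joints'].round(2))
    if len(sys.argv)>3: print('shift',(R.T@(np.array(sys.argv[1:4],float)-p)).round(1))
E
python3 -m handwheel '[[94,[-26,-28,0],[0,0,6]],[94,[-52,-56,0],[0,0,12]],[94,[-78,-84,0],[0,0,18]],[94,[-104,-112,0],[0,0,24]],[94,[-130,-140,0],[0,0,30]],[94,[-156,-168,0],[0,0,36]],[94,[-182,-196,0],[0,0,42]],[94,[-208,-224,0],[0,0,48]],[94,[-234,-252,0],[0,0,54]],[94,[-260,-280,0],[0,0,60]]]' 10
python3 st.py -8 -76 200
python3 - <<'E'
from st import *
p=np.load("top0.npz")['p'];
print('tab',C.T@(onplane("top",[(349.25,269.5)],.099)[0]*1000-O),'handle',C.T@(onplane("top",[(225+245/4,180+482/4)],.094)[0]*1000-O))
E
```

```text
clock: 0.93
eef_pos: [0.3221, 0.1902, 0.2242]
orientation: [[-0.25, 0.968, 0.0], [0.968, 0.25, 0.0], [0.0, 0.0, -1.0]]
force: [0.5, 0.5, -0.1]
finger_gap: 1.0
finger_force: 0.0
t 0.93 tcp [-322.2  130.8  224.2] yaw 44.35 z [-0.  0. -1.] F [ 0.2  0.7 -0.1] gap 94.0 ff 0.0 q [ 0.38 -0.32  1.73  0.    1.72  0.13]
shift [-367.5   80.2   24.2]
tab [ -5.67843536 -73.95878316  99.        ] handle [-116.16631243   -2.5595329    94.        ]
```

```bash
python3 -m handwheel '[[40,[-37,8,0],[0,0,4.5]],[40,[-74,16,0],[0,0,9]],[40,[-111,24,0],[0,0,13.5]],[40,[-148,32,0],[0,0,18]],[40,[-185,40,0],[0,0,22.5]],[40,[-222,48,0],[0,0,27]],[40,[-259,56,5],[0,0,31.5]],[40,[-296,64,10],[0,0,36]],[40,[-333,73,17],[0,0,40.5]],[40,[-367,80,24],[0,0,44.3]]]' 10
python3 st.py -8 -76 101
```

```text
clock: 1.77
eef_pos: [0.4931, -0.1449, 0.1997]
orientation: [[0.498, 0.867, -0.0], [0.867, -0.498, 0.0], [0.0, -0.0, -1.0]]
force: [1.2, 0.4, 0.3]
finger_gap: 0.429
finger_force: 0.0
t 1.77 tcp [ -6.9 -74.5 199.7] yaw 0.05 z [-0.  0. -1.] F [0.8 0.9 0.3] gap 40.3 ff 0.0 q [-0.4   0.01  1.5   0.    1.63  0.12]
shift [-1.5 -1.  98.7]
```

```bash
python3 -m handwheel '[[40,[-1,0,25],[0,0,0]],[40,[-1,0,50],[0,0,0]],[40,[-1,0,75],[0,0,0]],[40,[-1,0,90],[0,0,0]],[40,[-1,0,98],[0,0,0]],[40,[-1,0,98],[0,0,0]],[8,[-1,0,98],[0,0,0]],[8,[-1,0,98],[0,0,0]],[8,[-1,0,98],[0,0,0]],[8,[-1,0,98],[0,0,0]]]' 10
python3 st.py
```

```text
clock: 2.6
eef_pos: [0.4929, -0.1438, 0.104]
orientation: [[0.494, 0.87, 0.003], [0.87, -0.494, -0.001], [0.0, 0.003, -1.0]]
force: [0.2, 0.6, 0.3]
finger_gap: 0.179
finger_force: 0.0
t 2.60 tcp [ -7.6 -73.6 104. ] yaw 0.32 z [ 0.003  0.    -1.   ] F [-0.1  0.6  0.3] gap 16.9 ff 0.0 q [-0.39  0.06  1.64  0.    1.44  0.12]
```

```bash
python3 -m handwheel '[[8,[0,0,2],[0,0,0]],[8,[0,0,2],[0,0,0]],[8,[0,0,2],[0,0,0]],[8,[0,5,2],[0,0,0]],[8,[0,10,2],[0,0,0]],[8,[0,16,2],[0,0,0]],[8,[0,22,2],[0,0,0]],[8,[0,28,2],[0,0,0]],[8,[0,31,2],[0,0,0]],[8,[0,31,2],[0,0,0]]]' 15
python3 st.py
```

```text
clock: 3.43
eef_pos: [0.5196, -0.1591, 0.1028]
orientation: [[0.494, 0.87, 0.001], [0.87, -0.494, -0.0], [0.0, 0.001, -1.0]]
force: [-1.9, 1.0, 8.4]
finger_gap: 0.13
finger_force: 15.0
t 3.43 tcp [ 23.1 -73.6 102.8] yaw 0.31 z [ 0.001  0.    -1.   ] F [-2.2 -0.1  8.4] gap 12.2 ff 15.0 q [-0.4   0.13  1.57  0.    1.44  0.11]
```

```bash
python3 -m handwheel '[[40,[0,0,-1],[0,0,0]],[40,[0,0,-1],[0,0,0]],[40,[0,0,-1],[0,0,0]],[40,[0,0,-30],[0,0,0]],[40,[0,0,-60],[0,0,0]],[40,[15,-25,-90],[0,0,0]],[32,[32,-55,-95],[0,0,0]],[32,[48,-85,-95],[0,0,0]],[32,[64,-115,-95],[0,0,0]],[32,[74,-139,-95],[0,0,0]]]' 15
python3 st.py -116 0 88
python3 - <<'E'
from h import *
for n in("scene","top"):
    p,d=env.camera(n); np.savez(f"{n}1.npz",p=p,d=d)
    if n=="top": a=p[180:325,225:425]
    else: a=p[180:325,215:415]
    cv2.imwrite(f"pics/{n}1.png",cv2.resize(a[:,:,::-1],None,fx=2,fy=2))
a=np.vstack([cv2.imread("pics/scene1.png"),cv2.imread("pics/top1.png")]);cv2.imwrite("pics/both1.png",a)
E
```

```text
clock: 4.27
eef_pos: [0.4335, -0.0241, 0.1955]
orientation: [[0.493, 0.87, 0.0], [0.87, -0.493, 0.001], [0.001, -0.0, -1.0]]
force: [0.4, 1.7, 0.7]
finger_gap: 0.342
finger_force: 0.0
t 4.27 tcp [-118.8    0.5  195.5] yaw 0.35 z [-0.     0.001 -1.   ] F [-0.5  1.7  0.7] gap 32.1 ff 0.0 q [-0.19 -0.17  1.67  0.    1.64  0.33]
shift [ -0.6   2.8 107.5]
```

View pics/both1.png

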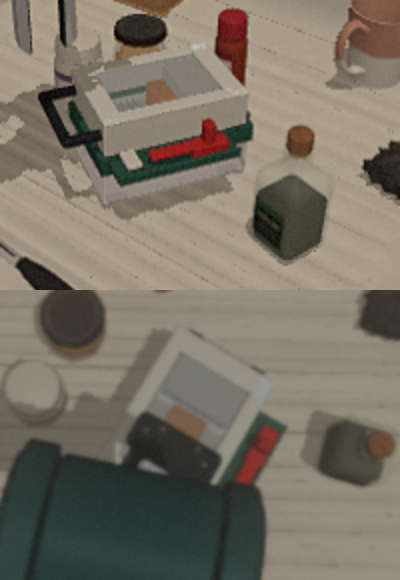

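Both views show the catch fully back, clear of the lid's ear (the strip left at (130,160) in the scene crop is the ear). Now the handle.

```bash
python3 -m handwheel '[[32,[0,2,30],[0,0,0]],[32,[0,2,60],[0,0,0]],[32,[0,2,85],[0,0,0]],[32,[0,2,100],[0,0,0]],[32,[0,2,105],[0,0,0]],[32,[0,2,105],[0,0,0]],[8,[0,2,105],[0,0,0]],[8,[0,2,105],[0,0,0]],[8,[0,2,105],[0,0,0]],[8,[0,2,105],[0,0,0]]]' 25
python3 st.py
python3 - <<'E'
import numpy as np
f=lambda t:np.array([80-196*np.cos(t)+20*np.sin(t),68+196*np.sin(t)+20*np.cos(t)])
for t in np.arange(0,1.75,.085): print(round(t,3),(f(t)-f(0)).round(1))
E
```

```text
clock: 5.2
eef_pos: [0.4365, -0.0266, 0.0918]
orientation: [[0.494, 0.87, 0.0], [0.87, -0.494, 0.001], [0.001, -0.0, -1.0]]
force: [-3.0, 1.4, 3.7]
finger_gap: 0.121
finger_force: 25.0
t 5.20 tcp [-1.15e+02 -1.00e-01  9.18e+01] yaw 0.31 z [-0.     0.001 -1.   ] F [-3.3 -0.3  3.7] gap 11.4 ff 25.0 q [-0.19 -0.1   1.82  0.    1.42  0.32]
0.0 [0. 0.]
0.085 [ 2.4 16.6]
0.17 [ 6.2 32.9]
0.255 [11.4 48.8]
0.34 [17.9 64.2]
0.425 [25.7 79. ]
0.51 [34.7 93.1]
0.595 [ 44.9 106.4]
0.68 [ 56.2 118.8]
0.765 [ 68.5 130.2]
0.85 [ 81.7 140.5]
0.935 [ 95.7 149.6]
1.02 [110.5 157.5]
1.105 [125.8 164.1]
1.19 [141.7 169.4]
1.275 [158.  173.3]
1.36 [174.5 175.8]
1.445 [191.3 177. ]
1.53 [208.  176.7]
1.615 [224.6 174.9]
1.7 [241.1 171.8]
```

```bash
python3 -m handwheel '[[8,[0,2.4,-16.6],[0,0,0]],[8,[0,6.2,-32.9],[0,0,0]],[8,[0,11.4,-48.8],[0,0,0]],[8,[0,17.9,-64.2],[0,0,0]],[8,[0,25.7,-79],[0,0,0]],[8,[0,34.7,-93.1],[0,0,0]],[8,[0,44.9,-106.4],[0,0,0]],[8,[0,56.2,-118.8],[0,0,0]],[8,[0,68.5,-130.2],[0,0,0]],[8,[0,81.7,-140.5],[0,0,0]]]' 25
python3 st.py -33.3 0 228.5
```

```text
clock: 6.03
eef_pos: [0.5042, -0.0653, 0.2339]
orientation: [[0.493, 0.87, -0.007], [0.87, -0.493, 0.004], [-0.0, -0.008, -1.0]]
force: [-10.5, 4.6, 9.9]
finger_gap: 0.12
finger_force: 25.0
t 6.03 tcp [-36.9   0.  233.9] yaw 0.39 z [-0.008 -0.    -1.   ] F [-11.4  -1.3   9.9] gap 11.3 ff 25.0 q [-0.24 -0.    1.44  0.    1.71  0.27]
shift [-0.1  3.7  5.4]
```

```bash
python3 -m handwheel '[[8,[0,14,-9],[0,0,0]],[8,[0,28.8,-17],[0,0,0]],[8,[0,44,-23.6],[0,0,0]],[8,[0,60,-28.9],[0,0,0]],[8,[0,76,-32.8],[0,0,0]],[8,[0,93,-35.3],[0,0,0]],[8,[0,110,-36.5],[0,0,0]],[8,[0,126,-36],[0,0,0]],[8,[0,143,-34],[0,0,0]],[8,[0,159,-31],[0,0,0]]]' 25
python3 st.py
```

```text
clock: 6.87
eef_pos: [0.6459, -0.1466, 0.2634]
orientation: [[0.494, 0.869, 0.0], [0.869, -0.494, -0.001], [-0.001, 0.001, -1.0]]
force: [-3.0, -1.6, 3.4]
finger_gap: 0.119
finger_force: 25.0
t 6.87 tcp [126.4   0.3 263.4] yaw 0.28 z [ 0.001 -0.001 -1.   ] F [-1.8 -2.9  3.4] gap 11.2 ff 25.0 q [-0.31  0.34  0.99 -0.    1.81  0.21]
```

```bash
python3 -m handwheel '[[30,[0,0,0],[0,0,0]],[30,[0,0,0],[0,0,0]],[30,[0,0,0],[0,0,0]],[30,[0,0,-30],[0,0,0]],[30,[0,0,-55],[0,0,0]],[30,[0,-20,-60],[0,0,0]],[60,[0,-55,-60],[0,0,-7]],[60,[0,-90,-60],[0,0,-14]],[60,[0,-125,-60],[0,0,-21]],[60,[0,-140,-50],[0,0,-28]]]' 25
python3 -m handwheel '[[60,[0,0,10],[0,0,-7]],[60,[0,0,20],[0,0,-14]],[60,[0,0,30],[0,0,-21]],[60,[0,0,40],[0,0,-28]],[60,[0,0,50],[0,0,-35]],[60,[0,0,60],[0,0,-42]],[60,[0,0,70],[0,0,-49]],[60,[0,0,80],[0,0,-56]],[60,[0,0,90],[0,0,-62]],[60,[0,0,95],[0,0,-62]]]' 25
python3 st.py 0 0 88
python3 - <<'E'
from st import *
f=lambda a:cv2.cvtColor(a,cv2.COLOR_RGB2HSV)
ims=[]
for n in("scene","top"):
    p,d=env.camera(n); np.savez(f"{n}2.npz",p=p,d=d);P=(cloud(n,d)*1000-O)@C
    h=f(p);m=(h[...,0]>5)&(h[...,0]<18)&(h[...,1]>90)&(abs(P[...,0])<40)&(abs(P[...,1])<40)&(P[...,2]>85)&(P[...,2]<120)
    print(n,m.sum(),P[m].mean(0) if m.any() else '',np.percentile(P[m],[3,97],axis=0) if m.any() else '')
    a=p[130:330,215:415] if n=="scene" else p[170:370,225:425]
    ims.append(cv2.resize(a[:,:,::-1],None,fx=2,fy=2))
cv2.imwrite("pics/both2.png",np.hstack(ims))
E
```

```text
clock: 7.7
eef_pos: [0.5213, -0.0744, 0.3161]
orientation: [[0.02, 1.0, 0.006], [1.0, -0.02, -0.001], [-0.001, 0.006, -1.0]]
force: [1.1, 0.2, 1.2]
finger_gap: 0.565
finger_force: 0.0
clock: 8.53
eef_pos: [0.5229, -0.0759, 0.2162]
orientation: [[-0.871, 0.492, -0.001], [0.492, 0.871, 0.0], [0.001, -0.0, -1.0]]
force: [0.1, 1.0, -0.4]
finger_gap: 0.64
finger_force: 0.0
t 8.53 tcp [-1.550e+01  2.000e-01  2.162e+02] yaw 90.45 z [-0.001 -0.    -1.   ] F [-0.4  0.9 -0.4] gap 60.2 ff 0.0 q [-0.25  0.04  1.44  0.    1.67 -1.31]
shift [-15.6  -0.3 128.2]
scene 162 [-0.62119981 -4.91802437 94.66719036] [[ -9.41505267 -18.70928165  86.67697342]
 [ 11.06569767  15.60296187  99.03020666]]
top 0
```

View pics/both2.png

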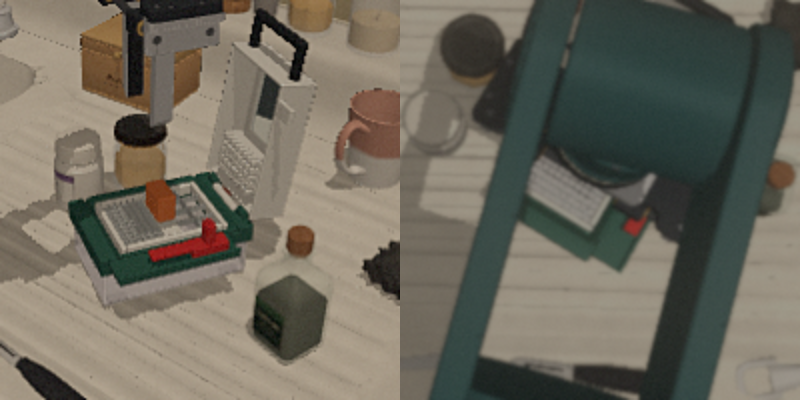

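The scene view shows the lid staying upright, the grid open and the orange grip at about (160,200) in the left crop, with nothing disturbed. Descend, grip.

```bash
python3 -m handwheel '[[60,[-16,0,30],[0,0,0]],[60,[-16,0,60],[0,0,0]],[60,[-16,0,90],[0,0,0]],[60,[-16,0,115],[0,0,0]],[60,[-16,0,126],[0,0,0]],[60,[-16,0,127],[0,0,0]],[34,[-16,0,127],[0,0,0]],[34,[-16,0,127],[0,0,0]],[34,[-16,0,127],[0,0,0]],[34,[-16,0,127],[0,0,0]]]' 30
python3 st.py
```

```text
clock: 9.47
eef_pos: [0.5395, -0.0846, 0.0923]
orientation: [[-0.869, 0.494, 0.004], [0.494, 0.869, -0.0], [-0.004, 0.002, -1.0]]
force: [0.7, 0.6, 0.9]
finger_gap: 0.403
finger_force: 30.0
t 9.47 tcp [ 3.2  0.9 92.3] yaw 90.30 z [ 0.004  0.002 -1.   ] F [0.3 0.9 0.9] gap 37.9 ff 30.0 q [-0.26  0.14  1.58  0.    1.42 -1.31]
```

```bash
python3 -m handwheel '[[34,[0,0,-8],[0,0,0]],[34,[0,0,-18],[0,0,0]],[34,[0,0,-35],[0,0,0]],[34,[0,0,-55],[0,0,0]],[34,[10,0,-75],[0,0,0]],[34,[25,0,-95],[0,0,0]],[34,[40,0,-105],[0,0,0]],[34,[55,0,-110],[0,0,5]],[34,[55,0,-110],[0,0,12]],[34,[55,0,-110],[0,0,19]]]' 30
python3 st.py
```

```text
clock: 10.3
eef_pos: [0.4899, -0.0573, 0.2023]
orientation: [[-0.657, 0.754, 0.003], [0.754, 0.657, -0.001], [-0.003, 0.001, -1.0]]
force: [0.3, -0.2, -1.0]
finger_gap: 0.403
finger_force: 30.0
t 10.30 tcp [-5.340e+01 -1.000e-01  2.023e+02] yaw 70.99 z [ 0.003  0.    -1.   ] F [ 0.3 -0.1 -1. ] gap 37.9 ff 30.0 q [-0.23 -0.04  1.54 -0.    1.63 -0.95]
```

```bash
python3 -m handwheel '[[34,[0,0,0],[0,0,7]],[34,[0,0,0],[0,0,14]],[34,[0,0,0],[0,0,21]],[34,[0,0,0],[0,0,28]],[34,[0,0,0],[0,0,35]],[34,[0,0,0],[0,0,42]],[34,[0,0,0],[0,0,49]],[34,[0,0,0],[0,0,56]],[34,[0,0,0],[0,0,63]],[34,[0,0,0],[0,0,70]]]' 30
python3 -m handwheel '[[34,[0,0,0],[0,0,7]],[34,[0,0,0],[0,0,14]],[34,[0,0,0],[0,0,21]],[34,[0,0,0],[0,0,28]],[34,[0,0,0],[0,0,35]],[34,[0,0,0],[0,0,42]],[34,[0,0,0],[0,0,49]],[34,[0,0,0],[0,0,56]],[34,[0,0,0],[0,0,63]],[34,[0,0,0],[0,0,70]]]' 30
python3 st.py 0 0 200
```

```text
clock: 11.13
eef_pos: [0.49, -0.0576, 0.2011]
orientation: [[0.484, 0.875, 0.001], [0.875, -0.484, -0.001], [-0.0, 0.001, -1.0]]
force: [1.2, 0.7, -1.7]
finger_gap: 0.402
finger_force: 30.0
clock: 11.97
eef_pos: [0.49, -0.0576, 0.2011]
orientation: [[0.988, -0.155, 0.001], [-0.155, -0.988, -0.001], [0.001, 0.001, -1.0]]
force: [0.2, -0.3, -1.4]
finger_gap: 0.403
finger_force: 30.0
t 11.97 tcp [-53.1  -0.3 201.1] yaw -69.04 z [ 0.001 -0.    -1.   ] F [ 0.4 -0.2 -1.4] gap 37.9 ff 30.0 q [-0.23 -0.03  1.54 -0.    1.63  1.5 ]
shift [49.7 18.7  1.2]
```

```bash
python3 -m handwheel '[[34,[0,0,0],[0,0,7]],[34,[0,0,0],[0,0,14]],[34,[0,0,0],[0,0,20.8]],[34,[0,0,0],[0,0,20.8]],[34,[0,0,0],[0,0,20.8]],[34,[0,0,0],[0,0,20.8]],[34,[0,0,0],[0,0,20.8]],[34,[0,0,0],[0,0,20.8]],[34,[0,0,0],[0,0,20.8]],[34,[0,0,0],[0,0,20.8]]]' 30
python3 st.py -1.8 0.9 100
python3 - <<'E'
from st import *
ims=[]
for n in("scene","top"):
    p,d=env.camera(n);P=(cloud(n,d)*1000-O)@C
    m=(P[...,0]>-140)&(P[...,0]<30)&(abs(P[...,1])<70)&(P[...,2]>155)&(P[...,2]<185)
    for lo,hi in((158,168),(168,174),(174,182)):
        k=m&(P[...,2]>lo)&(P[...,2]<hi);print(n,lo,k.sum(),np.percentile(P[k],[0,1,3,97,99,100],axis=0).round(1).tolist() if k.sum()>5 else '')
    k=m&(P[...,2]>172)
    if k.sum()>50:print(cv2.minAreaRect(P[k][:,:2].astype(np.float32)))
    a=p[130:330,215:415] if n=="scene" else p[170:370,225:425]
    ims.append(cv2.resize(a[:,:,::-1],None,fx=2,fy=2))
cv2.imwrite("pics/both3.png",np.hstack(ims))
E
```

```text
clock: 12.8
eef_pos: [0.4901, -0.0574, 0.2]
orientation: [[0.872, -0.49, -0.0], [-0.49, -0.872, 0.0], [-0.0, -0.0, -1.0]]
force: [-0.5, 0.5, -1.9]
finger_gap: 0.4
finger_force: 30.0
t 12.80 tcp [-5.32e+01 -1.00e-01  2.00e+02] yaw -89.46 z [-0.  0. -1.] F [-0.7  0.2 -1.9] gap 37.6 ff 30.0 q [-0.23 -0.03  1.54  0.    1.63  1.85]
shift [ 51.4  -0.5 100. ]
scene 158 410 [[-112.2, -47.2, 159.2], [-111.9, -46.7, 159.5], [-111.4, -46.2, 160.7], [1.2, 38.2, 167.9], [5.5, 39.2, 167.9], [8.6, 39.9, 168.0]]
scene 168 975 [[-111.9, -48.1, 168.0], [-111.4, -46.3, 168.1], [-110.4, -45.6, 168.4], [5.1, 39.2, 173.7], [7.1, 41.2, 173.9], [8.3, 43.1, 174.0]]
scene 174 74 [[-109.2, -46.5, 174.0], [-109.0, -45.1, 174.0], [-108.5, -44.4, 174.0], [5.5, 38.0, 180.7], [6.1, 38.4, 181.4], [6.5, 38.5, 181.8]]
((-51.79322814941406, -2.9759368896484375), (89.98888397216797, 120.33619689941406), 89.84285736083984)
top 158 8 [[-102.6, -40.7, 161.1], [-102.3, -40.7, 161.3], [-101.8, -40.7, 161.7], [-83.8, -2.4, 167.3], [-83.8, -2.2, 167.3], [-83.8, -2.1, 167.3]]
top 168 229 [[-111.4, -46.7, 168.2], [-111.2, -46.2, 168.7], [-111.0, -45.6, 169.4], [-83.2, 29.4, 173.6], [-82.8, 36.0, 173.9], [-82.1, 37.3, 173.9]]
top 174 26 [[-110.1, -45.8, 174.0], [-110.1, -45.5, 174.0], [-110.0, -45.0, 174.0], [-83.4, 26.6, 175.8], [-83.4, 27.8, 175.9], [-83.4, 28.4, 176.0]]
((-97.22309112548828, -4.480831146240234), (28.270458221435547, 83.59758758544922), 0.062044572085142136)
```

View pics/both3.png

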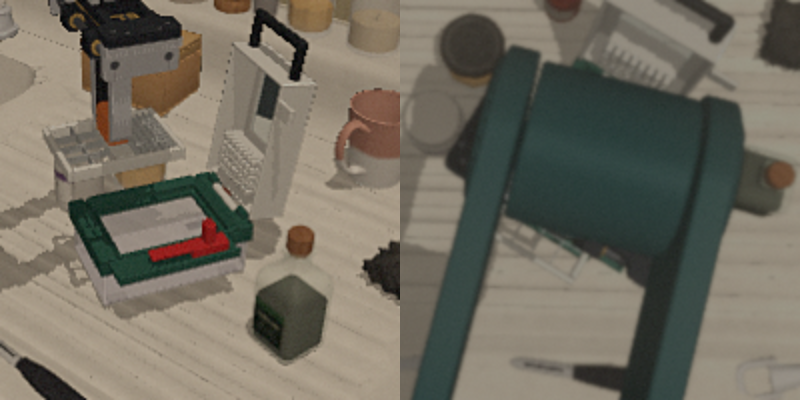

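The grid is held level and half turned: coarse squares now at the front, fine at the hinge side; the well is empty at left crop (160,230). I'll measure the deck with the same camera to cancel bias.

Run:
```python
from st import *
p,d=env.camera("scene");P=(cloud("scene",d)*1000-O)@C;hs=cv2.cvtColor(p,cv2.COLOR_RGB2HSV)
g=(hs[...,0]>60)&(hs[...,0]<95)&(hs[...,1]>90)
m=g&(abs(P[...,0])<110)&(abs(P[...,1])<110)&(P[...,2]>61)&(P[...,2]<71)
print(m.sum(),np.median(P[m][:,2]))
for ax,o in((0,1),(1,0)):
    for lo,hi in((-40,-20),(-20,0),(0,20),(20,40)):
        k=m&(P[...,o]>lo)&(P[...,o]<hi);v=np.sort(P[k][:,ax]);gp=np.diff(v);i=gp.argmax()
        print('axis',ax,'band',lo,'outer',v[0].round(1),v[-1].round(1),'gap',v[i].round(1),v[i+1].round(1),'mid',((v[i]+v[i+1])/2).round(1))
```

```text
1210 64.63482847523541
axis 0 band -40 outer -84.8 85.3 gap -62.5 63.2 mid 0.3
axis 0 band -20 outer -85.0 75.2 gap -61.7 64.1 mid 1.2
axis 0 band 0 outer -85.3 74.8 gap -63.2 63.8 mid 0.3
axis 0 band 20 outer -85.2 83.2 gap -62.9 63.1 mid 0.1
axis 1 band -40 outer -89.0 57.5 gap -51.3 45.0 mid -3.2
axis 1 band -20 outer -89.9 54.7 gap -50.8 45.8 mid -2.5
axis 1 band 0 outer -88.3 55.9 gap -51.5 47.7 mid -1.9
axis 1 band 20 outer -89.8 57.7 gap -85.3 47.2 mid -19.1
```

```bash
python3 -m handwheel '[[34,[20,-0.8,0],[0,0,0.3]],[34,[40,-0.8,20],[0,0,0.3]],[34,[52,-0.8,50],[0,0,0.3]],[34,[52,-0.8,75],[0,0,0.3]],[34,[52,-0.8,88],[0,0,0.3]],[34,[52,-0.8,91],[0,0,0.3]],[34,[52,-0.8,91],[0,0,0.3]],[34,[52,-0.8,91],[0,0,0.3]],[34,[52,-0.8,91],[0,0,0.3]],[34,[52,-0.8,91],[0,0,0.3]]]' 30
python3 st.py -1.2 0.7 92
```

```text
clock: 13.78
eef_pos: [0.5368, -0.0824, 0.1109]
orientation: [[0.869, -0.495, 0.003], [-0.495, -0.869, -0.001], [0.003, -0.001, -1.0]]
force: [0.7, 0.8, -1.3]
finger_gap: 0.401
finger_force: 30.0
t 13.78 tcp [ -0.2   1.6 110.9] yaw -89.78 z [ 0.003  0.001 -1.   ] F [ 0.2  1.  -1.3] gap 37.7 ff 30.0 q [-0.26  0.12  1.56  0.    1.46  1.83]
shift [-1.1  0.9 18.9]
```

```bash
python3 -m handwheel '[[34,[-1,0.8,3],[0,0,0]],[34,[-1,0.8,6],[0,0,0]],[34,[-1,0.8,9],[0,0,0]],[34,[-1,0.8,12],[0,0,0]],[34,[-1,0.8,14],[0,0,0]],[34,[-1,0.8,16],[0,0,0]],[34,[-1,0.8,18],[0,0,0]],[34,[-1,0.8,19],[0,0,0]],[34,[-1,0.8,20],[0,0,0]],[34,[-1,0.8,20],[0,0,0]]]' 30
python3 st.py -1.2 0.7 92
```

```text
clock: 14.62
eef_pos: [0.5346, -0.0822, 0.0923]
orientation: [[0.869, -0.495, 0.001], [-0.495, -0.869, -0.0], [0.001, -0.0, -1.0]]
force: [-5.4, 3.3, 12.3]
finger_gap: 0.402
finger_force: 30.0
t 14.62 tcp [-2.1  0.6 92.3] yaw -89.77 z [ 0.001  0.    -1.   ] F [-6.3  0.2 12.3] gap 37.8 ff 30.0 q [-0.26  0.13  1.59 -0.    1.42  1.83]
shift [ 0.9 -0.1  0.3]
```

```bash
python3 -m handwheel '[[60,[0,0,0],[0,0,0]],[60,[0,0,0],[0,0,0]],[60,[0,0,0],[0,0,0]],[60,[0,0,-15],[0,0,0]],[60,[0,0,-40],[0,0,0]],[60,[-10,0,-75],[0,0,0]],[60,[-30,0,-110],[0,0,0]],[60,[-50,0,-140],[0,0,-7]],[60,[-70,0,-170],[0,0,-14]],[60,[-80,0,-195],[0,0,-21]]]' 30
python3 -m handwheel '[[30,[0,0,-8],[0,0,-7]],[30,[0,0,-16],[0,0,-14]],[30,[0,0,-24],[0,0,-21]],[30,[0,0,-28],[0,0,-28]],[30,[0,0,-28],[0,0,-35]],[30,[0,0,-28],[0,0,-42]],[30,[0,0,-28],[0,0,-49]],[30,[0,0,-28],[0,0,-56]],[30,[0,0,-28],[0,0,-63]],[30,[0,0,-28],[0,0,-69]]]' 30
python3 st.py 126 0 263
python3 - <<'E'
from st import *
p,d=env.camera("scene");P=(cloud("scene",d)*1000-O)@C;hs=cv2.cvtColor(p,cv2.COLOR_RGB2HSV)
o=(hs[...,0]>4)&(hs[...,0]<18)&(hs[...,1]>140)&(abs(P[...,0])<40)&(abs(P[...,1])<40)&(P[...,2]>70)
q=np.load("scene2.npz");P0=(cloud("scene",q['d'])*1000-O)@C;h0=cv2.cvtColor(q['p'],cv2.COLOR_RGB2HSV)
o0=(h0[...,0]>4)&(h0[...,0]<18)&(h0[...,1]>140)&(abs(P0[...,0])<40)&(abs(P0[...,1])<40)&(P0[...,2]>70)
for k,X in((o,P),(o0,P0)):print('block',k.sum(),np.percentile(X[k],[2,50,98],axis=0).round(1).tolist())
for X in(P,P0):
  for a,b,c,e in((-57,-52,-35,35),(52,57,-35,35),(-45,45,37,41),(-45,45,-41,-37)):
    k=(X[...,0]>a)&(X[...,0]<b)&(X[...,1]>c)&(X[...,1]<e)&(X[...,2]>40)&(X[...,2]<85);print(k.sum(),np.median(X[k][:,2]).round(1),end='; ')
  print()
cv2.imwrite("pics/s4.png",cv2.resize(p[130:330,215:415][:,:,::-1],None,fx=3,fy=3))
E
```

```text
clock: 15.45
eef_pos: [0.4638, -0.0421, 0.2864]
orientation: [[0.989, -0.145, 0.002], [-0.145, -0.989, -0.0], [0.002, -0.0, -1.0]]
force: [1.7, -0.5, 0.8]
finger_gap: 0.637
finger_force: 0.0
clock: 16.28
eef_pos: [0.4651, -0.0429, 0.3114]
orientation: [[0.49, 0.872, -0.001], [0.872, -0.49, 0.0], [-0.0, -0.001, -1.0]]
force: [1.0, -0.3, 0.4]
finger_gap: 0.32
finger_force: 0.0
t 16.28 tcp [-82.1   0.  311.4] yaw 0.54 z [-0.001 -0.    -1.   ] F [1.  0.2 0.4] gap 30.1 ff 0.0 q [-0.21 -0.1   1.38 -0.    1.86  0.3 ]
shift [ -1.9 208.1  48.3]
block 249 [[-12.4, -20.5, 71.6], [-4.8, -12.0, 91.6], [8.9, 15.4, 98.6]]
block 265 [[-35.0, -25.2, 71.6], [-3.2, -11.1, 93.2], [11.1, 29.7, 371.7]]
22 64.8; 58 64.8; 85 62.6; 29 65.2; 
48 65.4; 63 61.8; 54 63.8; 38 65.1;
```

View pics/s4.png

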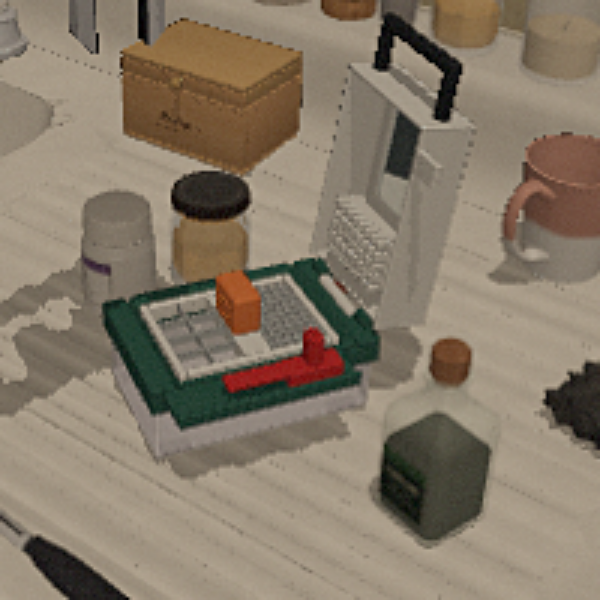

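The scene shows the grid seated level: coarse squares in front at (195,335), fine at the hinge side (295,310), block at (238,300). The catch is off and the bystanders are untouched. Now the lid.

```bash
python3 -m handwheel '[[34,[-1,40,0],[0,0,0]],[34,[-2,80,0],[0,0,0.3]],[34,[-2,120,0],[0,0,0.3]],[34,[-2,160,0],[0,0,0.3]],[34,[-2,195,0],[0,0,0.3]],[34,[-2,208,0],[0,0,0.3]],[34,[-2,208,0],[0,0,0.3]],[34,[-2,208,20],[0,0,0.3]],[34,[-2,208,40],[0,0,0.3]],[34,[-2,208,49],[0,0,0.3]]]' 30
python3 st.py 126 0 262
```

```text
clock: 17.17
eef_pos: [0.6435, -0.1468, 0.2603]
orientation: [[0.501, 0.866, -0.004], [0.866, -0.501, 0.001], [-0.001, -0.004, -1.0]]
force: [0.4, -0.4, -1.4]
finger_gap: 0.364
finger_force: 0.0
t 17.17 tcp [124.4  -1.2 260.3] yaw -0.15 z [-0.004 -0.001 -1.   ] F [ 0.5 -0.2 -1.4] gap 34.2 ff 0.0 q [-0.31  0.34  1.    0.    1.8   0.21]
shift [ 1.2  1.6 -1.7]
```

```bash
python3 -m handwheel '[[8,[0,0,0],[0,0,0]],[8,[0,0,0],[0,0,0]],[8,[0,0,0],[0,0,0]],[8,[0,0,0],[0,0,0]],[8,[0,-16.5,-3.1],[0,0,0]],[8,[0,-33,-4.9],[0,0,0]],[8,[0,-50,-5.2],[0,0,0]],[8,[0,-66.6,-4],[0,0,0]],[8,[0,-83,-1.5],[0,0,0]],[8,[0,-99.4,2.4],[0,0,0]]]' 25
python3 st.py 25.7 0 239.4
```

```text
clock: 18.0
eef_pos: [0.5598, -0.0983, 0.264]
orientation: [[0.5, 0.866, 0.008], [0.866, -0.5, -0.003], [0.002, 0.009, -1.0]]
force: [3.1, -1.2, -0.0]
finger_gap: 0.12
finger_force: 25.0
t 18.00 tcp [ 27.6  -0.8 264. ] yaw -0.12 z [ 0.009  0.002 -1.   ] F [ 3.3  0.5 -0. ] gap 11.3 ff 25.0 q [-0.27  0.12  1.26 -0.    1.76  0.25]
shift [ 0.8 -2.2 24.6]
```

```bash
python3 -m handwheel '[[8,[0,-15.9,5.3],[0,0,0]],[8,[0,-31.2,11.9],[0,0,0]],[8,[0,-46,19.8],[0,0,0]],[8,[0,-60,28.9],[0,0,0]],[8,[0,-73.2,39.2],[0,0,0]],[8,[0,-85.5,50.6],[0,0,0]],[8,[0,-96.8,63],[0,0,0]],[8,[0,-107,76.3],[0,0,0]],[8,[0,-116,90.4],[0,0,0]],[8,[0,-123.8,105.2],[0,0,0]]]' 25
python3 st.py -115.5 0 90
```

```text
clock: 18.83
eef_pos: [0.4524, -0.036, 0.1576]
orientation: [[0.5, 0.866, 0.006], [0.866, -0.5, -0.001], [0.002, 0.006, -1.0]]
force: [0.9, -0.9, 1.2]
finger_gap: 0.122
finger_force: 25.0
t 18.83 tcp [-96.4  -0.4 157.6] yaw -0.09 z [ 0.006  0.002 -1.   ] F [ 1.2 -0.3  1.2] gap 11.5 ff 25.0 q [-0.2  -0.11  1.7  -0.    1.55  0.32]
shift [  0.2 -19.5  67.5]
```

```bash
python3 -m handwheel '[[8,[0,-6.5,15.4],[0,0,0]],[8,[0,-11.7,31.3],[0,0,0]],[8,[0,-15.5,47.6],[0,0,0]],[8,[0,-17.5,60],[0,0,0]],[8,[0,-17.9,64],[0,0,0]],[8,[0,-17.9,66],[0,0,0]],[8,[0,-17.9,67],[0,0,0]],[8,[0,-17.9,67],[0,0,0]],[8,[0,-17.9,67],[0,0,0]],[8,[0,-17.9,67],[0,0,0]]]' 25
python3 st.py
```

```text
clock: 19.67
eef_pos: [0.4364, -0.0268, 0.0902]
orientation: [[0.5, 0.866, 0.001], [0.866, -0.5, 0.001], [0.001, 0.001, -1.0]]
force: [-1.8, 3.1, 5.7]
finger_gap: 0.115
finger_force: 25.0
t 19.67 tcp [-115.    -0.3   90.2] yaw -0.08 z [ 0.001  0.001 -1.   ] F [-3.1  1.8  5.7] gap 10.8 ff 25.0 q [-0.19 -0.1   1.83  0.    1.41  0.33]
```

```bash
python3 -m handwheel '[[30,[0,0,0],[0,0,0]],[30,[0,0,0],[0,0,0]],[30,[0,0,0],[0,0,0]],[30,[0,0,-25],[0,0,0]],[30,[0,0,-50],[0,0,0]],[0,[0,0,-50],[0,0,0]],[0,[0,0,-50],[0,0,0]],[0,[0,0,-50],[0,0,0]],[0,[0,0,-50],[0,0,0]],[0,[0,0,-50],[0,0,0]]]' 10
python3 st.py -116 0 112
python3 - <<'E'
from st import *
p,d=env.camera("scene");P=(cloud("scene",d)*1000-O)@C
for x in(-70,-40,0,40,65):
    k=(abs(P[...,0]-x)<6)&(abs(P[...,1])<60)&(P[...,2]>98)&(P[...,2]<125);print(x,k.sum(),np.percentile(P[k][:,2],[50,90]).round(1))
E
```

```text
clock: 20.5
eef_pos: [0.435, -0.0269, 0.1368]
orientation: [[0.5, 0.866, -0.003], [0.866, -0.5, 0.001], [-0.001, -0.003, -1.0]]
force: [1.1, -0.1, -0.1]
finger_gap: 0.017
finger_force: 0.0
t 20.50 tcp [-116.1   -1.1  136.8] yaw -0.09 z [-0.003 -0.001 -1.   ] F [ 1.   0.4 -0.1] gap 1.6 ff 0.0 q [-0.19 -0.13  1.76 -0.    1.52  0.33]
shift [ 1.1  0.2 24.8]
-70 200 [108.6 109.6]
-40 193 [107.4 108.8]
0 185 [107.5 108.9]
40 179 [107.4 108.9]
65 172 [108.6 109.8]
```

Level from front to hinge at the shut height. One firm press on the bar to be sure.

```bash
python3 -m handwheel '[[0,[1,0,8],[0,0,0]],[0,[1,0,16],[0,0,0]],[0,[1,0,21],[0,0,0]],[0,[1,0,23],[0,0,0]],[0,[1,0,25],[0,0,0]],[0,[1,0,26],[0,0,0]],[0,[1,0,27],[0,0,0]],[0,[1,0,28],[0,0,0]],[0,[1,0,28],[0,0,0]],[0,[1,0,28],[0,0,0]]]' 10
python3 st.py
```

```text
clock: 21.38
eef_pos: [0.4356, -0.0259, 0.1127]
orientation: [[0.5, 0.866, -0.001], [0.866, -0.5, 0.0], [-0.0, -0.001, -1.0]]
force: [-6.8, 1.8, 11.3]
finger_gap: 0.004
finger_force: 6.1
t 21.38 tcp [-1.161e+02  1.000e-01  1.127e+02] yaw -0.08 z [-0.001 -0.    -1.   ] F [-6.8 -1.8 11.3] gap 0.4 ff 6.1 q [-0.19 -0.12  1.8   0.    1.46  0.33]
```

```bash
python3 -m handwheel '[[0,[0,0,-15],[0,0,0]],[0,[0,0,-35],[0,0,0]],[0,[0,-10,-60],[0,0,0]],[0,[0,-30,-85],[0,0,0]],[0,[0,-50,-100],[0,0,0]],[0,[0,-70,-110],[0,0,0]],[0,[0,-80,-110],[0,0,0]],[0,[0,-80,-110],[0,0,0]],[0,[0,-80,-110],[0,0,0]],[0,[0,-80,-110],[0,0,0]]]' 10
python3 - <<'E'
from h import *
p,d=env.camera("scene");cv2.imwrite("pics/s5.png",cv2.resize(p[150:330,200:420][:,:,::-1],None,fx=3,fy=3))
E
```

```text
clock: 22.22
eef_pos: [0.3672, 0.0136, 0.2191]
orientation: [[0.5, 0.866, -0.002], [0.866, -0.5, -0.0], [-0.001, -0.001, -1.0]]
force: [0.2, 0.1, 0.3]
finger_gap: 0.003
finger_force: 0.0
```

View pics/s5.png

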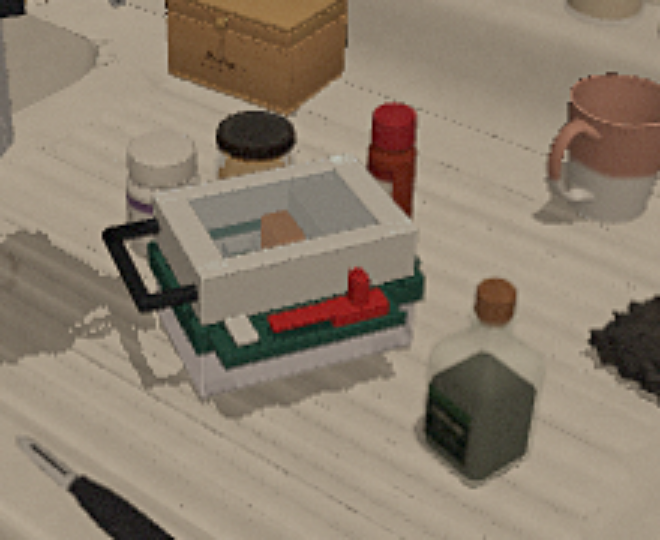

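The lid is fully shut (front wall at (210,290) rests on the deck), the catch is off at (358,290), and the jars and bottle are standing. Handing in.

```bash
python3 -c "
from bench import env
print(env.job_done())"
```

```text
the job is handed in; nothing more can be done
None
```

The chopper is set for fine dicing and handed in at about 22 s: grid turned half round and seated with the fine half at the hinge end, lid pressed shut, catch left off, jars and bottle still standing where they were.

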